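# Load the food processor and hold its dial at top speed

### The job

Tip all six carrot chunks from the scoop through the food processor's white hopper so that they drop into its clear bowl, and lay the empty scoop back down on the counter, right way up. Then run the machine at its top speed: turn the spring-return dial clockwise past the first and second clicks to the third and keep holding it there with the gripper, since it springs back to off when let go; do not turn it before the carrots are in. Finish while still holding the dial at the third click, and leave the pusher, the jar and the mug where they are.

Things in the scene. Friction and masses are not known exactly. Their poses are not given: they have to be found in the camera images.
- processor: Fixed food processor. Base 80 mm high with black deck, x -82..82, y -190..85 mm. Origin: on the counter under the clear bowl's axis, z up, -y points from bowl to dial, +x side has the bowl's handle (reaches 110 mm). Bowl: outer radius 66 mm, lid top at 172 mm. White feed tube and hopper on the lid, axis 16 mm towards +y from the bowl's; hopper rim 133 mm across outside, 250 mm high
- hopper_mouth (a point): Centre of the white hopper's rim, 250 mm above the counter. Inside it narrows over 45 mm from 125 mm to a 56 mm tube, which drops 30 mm more into the bowl. Axes as the processor's
- bowl_floor (a point): Centre of the bowl's inner floor, 86 mm above the counter; the bowl is 120 mm across inside and 79 mm deep, with a blade hub (28 mm thick, 40 mm tall) in the middle
- dial: Grey dial on the deck, 150 mm from the bowl's axis: disc 56 mm across, 8 mm high, with an upright grip bar 15 mm thick, 50 mm long (its y), 28 mm high (top 116 mm above the counter). Origin: centre of the disc's underside. At rest its axes are the processor's; a white line at its -y end then points straight away from the bowl. One, two, three white dots on the deck mark the clicks
- dial_grip (a point): Point on the dial's axis in the grip bar, 30 mm above the deck, 110 mm above the counter: TCP height for gripping the bar across its 15 mm thickness from above. Its axes are the dial's (y along the bar)
- dial_turn (a joint): Dial angle in rad, growing clockwise seen from above; 0 at rest (off), clicks (soft notches) at 0.45, 0.90 and 1.35, end stop at 1.40. A spring turns it back to 0 from any angle when let go; the notches do not hold it. Turning takes 0.03 to 0.3 N m
- scoop: Steel kitchen scoop, 0.14 to 0.21 kg, lying on the counter, carrots in it. Flat pan 110 mm long (x), 74 mm wide, 3 mm sheet, side walls 42 mm high at the back falling to 20 mm in front; closed at the back, open without a lip at the front (+x). Origin: centre of the pan's underside; x points from handle to open front, z up when right way up
- scoop_grip (a point): Middle of the scoop's straight red handle, 112 mm behind the pan's centre and 36 mm above its underside. The handle is 18 mm wide (y), 16 mm thick (z), and runs along the scoop's x from 57 to 167 mm behind the pan's centre. Axes as the scoop's
- scoop_lip (a point): Middle of the pan's open front edge, on the inner floor (55 mm ahead of the pan's centre, 3 mm above its underside)
- carrot1: Orange carrot chunk 1 of 6: 24 mm across, 25 mm tall, 11 g; stands on end in the scoop's pan. Origin: centre of its wider end face. Wet: begins to slide on a slope of about 18 to 26 degrees
- carrot2: Orange carrot chunk 2 of 6: 24 mm across, 25 mm tall, 11 g; stands on end in the scoop's pan. Origin: centre of its wider end face. Wet: begins to slide on a slope of about 18 to 26 degrees
- carrot3: Orange carrot chunk 3 of 6: 24 mm across, 25 mm tall, 11 g; stands on end in the scoop's pan. Origin: centre of its wider end face. Wet: begins to slide on a slope of about 18 to 26 degrees
- carrot4: Orange carrot chunk 4 of 6: 24 mm across, 25 mm tall, 11 g; stands on end in the scoop's pan. Origin: centre of its wider end face. Wet: begins to slide on a slope of about 18 to 26 degrees
- carrot5: Orange carrot chunk 5 of 6: 24 mm across, 25 mm tall, 11 g; stands on end in the scoop's pan. Origin: centre of its wider end face. Wet: begins to slide on a slope of about 18 to 26 degrees
- carrot6: Orange carrot chunk 6 of 6: 24 mm across, 25 mm tall, 11 g; stands on end in the scoop's pan. Origin: centre of its wider end face. Wet: begins to slide on a slope of about 18 to 26 degrees
- pusher: Bystander: the processor's white plastic feed pusher standing on end, 54 mm thick with a 68 mm flange on top, 88 mm tall. Origin: centre of its underside
- jar: Bystander: amber glass jar with a steel cap, 68 mm across, 100 mm tall. Origin: centre of its underside
- mug: Bystander: blue ceramic mug, 80 mm across, 92 mm tall, handle towards its +y. Origin: centre of its underside

How it is judged (in metres and radians):
On the way, in this order (a step that is already met when the one before it is completed fails the run):
1. all six carrot chunks are in the processor's bowl (horizontal distance between each of carrot1, carrot2, carrot3, carrot4, carrot5, carrot6 and bowl_floor below 0.066 m and height (world z) of carrot1 between 0.075 and 0.165 m and height (world z) of carrot2 between 0.075 and 0.165 m and height (world z) of carrot3 between 0.075 and 0.165 m and height (world z) of carrot4 between 0.075 and 0.165 m and height (world z) of carrot5 between 0.075 and 0.165 m and height (world z) of carrot6 between 0.075 and 0.165 m), for 0.2 s.
2. the empty scoop lies right way up on the counter, let go (height (world z) of scoop below 0.012 m and angle between scoop's own z axis and vertical below 0.15 rad and linear speed of scoop below 0.03 m/s and contact force between the fingers and scoop below 0.1 N), for 0.2 s.
3. the gripper holds the dial at the third click for a second (value of joint dial_turn above 1.2 rad and contact force between the fingers and dial above 2 N), for 1 s.
At the end, for the whole second after the job is handed in: Fingers hold the dial (over 2 N) at the third click: angle above 1.2 rad (click 1.35, stop 1.40). All six chunks are in the bowl below the lid. The scoop lies on the counter at rest, let go, underside less than 12 mm above it and within 0.15 rad of level (all of step 1 and all of step 2 and all of step 3); the arm keeps its last pose, push and grip.
It fails at once if the dial is turned past its first click before all the carrots are in the bowl (value of joint dial_turn above 0.5 rad and not (horizontal distance between each of carrot1, carrot2, carrot3, carrot4, carrot5, carrot6 and bowl_floor below 0.066 m and height (world z) of carrot1 between 0.075 and 0.165 m and height (world z) of carrot2 between 0.075 and 0.165 m and height (world z) of carrot3 between 0.075 and 0.165 m and height (world z) of carrot4 between 0.075 and 0.165 m and height (world z) of carrot5 between 0.075 and 0.165 m and height (world z) of carrot6 between 0.075 and 0.165 m)).
It fails at once if the pusher, jar or mug is pushed more than 30 mm or knocked over (distance of any of pusher, jar, mug from where it was at the start of the episode above 0.03 m or angle between any of pusher, jar, mug's own z axis and vertical above 0.4 rad).
It also fails if it takes over 67 s, if anything falls off the work surface, if the arm or the gripper's body presses on something with over 40 N, if the wrist force passes 120 N, or if a joint passes its speed limit or range.

### The arm

A 6-joint arm with a two-finger parallel gripper is mounted at the origin on the work surface. World frame = base frame: x ahead of the robot, y to its left, z up, the work surface at z = 0. Lengths are in mm, angles in rad, forces in N, time in s.
With the tool pointing down it reaches from about 400 to 925 mm from the base axis. Payload 12.5 kg.
Tool frame: the origin (TCP) lies between the finger pads, 19 mm behind the fingertips; this is the grasp point; z points along the fingers, x is the direction in which the jaws open and shut, and the axes are right-handed (so a half turn about z gives the same grasp; the last joint's range is limited). The gripper opens to 95 mm and grips with 3 to 60 N. Pads are 20 mm wide; open, the fingers measure 119 mm over their backs; the gripper's body (75 mm by 180 mm) begins 59 mm behind the grasp point.
Start: joints at [-1.366, 0.491, 1.559, -0, 1.092, -0.106], TCP at [191.16, -595.065, 233.461] pointing down, gripper open.
Joint ranges: [-3.1, 3.1], [-0.84, 2.19], [0.05, 2.79], [-1.13, 4.28], [0.06, 2.93], [-2.69, 2.69]. Speed limits (rad/s): [2.22, 2.22, 2.79, 3.14, 3.14, 3.14].

### API

Orientations are given as [roll, pitch, yaw] about the fixed x, y, z axes, in that order (R = Rz(yaw) Ry(pitch) Rx(roll)).
In Python, from cell import state, read_camera, camera_info, job_done gives the robot as it stands. The module is installed in compiled form; this text tells all that it offers.
- The arm moves only by the tool servo_tool, never from a script. Its argument "rows" is a list of rows, each a list of 7 numbers: the turn, a rotation vector about the tool's x, y, z in degrees, then the shift along the tool's x, y, z in m, then the finger opening in m, from 0 to 0.0951. A call has 1 to 12 rows; each row is the pose to reach, as a shift and turn from the pose commanded when the call began, along the tool's axes at that moment; what a row does not reach only later rows make up. A row lasts 1/8 s, in which the tool goes at most 62.5 mm and 10.7 degrees, less where a joint would pass 70% of its speed; a pose out of reach is approached as far as the arm can. A call with a gripper value outside its range is refused whole. The fingers move at their own pace and stop on an object; the grip force is fixed at half the most. Time passes only in rows, so rows that repeat a pose let the fingers close. It gives the time, the measured TCP pose, the force and the opening at its end, in the units of the state.
- state(): the state, without advancing time (a new reading comes with each control period).
- read_camera(name): name is "side" or "top" or "wrist"; returns the picture (384x512x3 uint8, red, green, blue); there is no depth.
- camera_info(name): a dict with "vfov" (degrees; the focal length in pixels is half the picture's height over the tangent of half this angle, whatever the lens; pixels are square), "cx", "cy" (the principal point, pixels), "k1" (the pictures are not rectified: a ray, as slopes to the right and down, at radius r is drawn at 1 + k1 r^2 times it, then the intrinsics apply), "R" (3x3) and "t" (3): a world point X has camera coordinates R X + t; the wrist camera has in their place "tool_from_camera" (4x4, takes a point from camera to tool coordinates, whose origin is the TCP and whose axes are the tool frame's). Camera axes: x right, y down, z forward; pixel columns grow to the right and rows downward; lengths in mm; the calibration is good to about 2 mm. A picture is of the moment at which its call begins: read the wrist's pose just before it. camera_info takes no time and is no camera call.
- job_done(): hands the job in, once; it reports no verdict.
The state is a dict: "t": time; "joints": joint angles; "qvel": joint speeds; "tau": joint torques, N m; "eef_pos": TCP position; "tcp_rot": TCP orientation; "ft_force": force on the tool from outside, world axes, zero at the start; "moment": the same for the moment, N m; "opening": opening from 0.0 (shut) to 1.0 (fully open).
Only numpy, scipy, OpenCV 4.12 (cv2) and the standard library are available. Lean on these libraries where they do the work, as an engineer would, in place of code of your own. Each camera call takes 0.05 s, during which the arm holds its last target.

## Working session

There is one attempt and no reset: what is moved stays moved. The work goes in short steps, Python scripts to look and compute and a tool call to move; the robot and the scene stay as the last step left them, time stands still between calls to the robot, and variables do not carry over. Pictures are saved under pics/ and viewed, and the job is handed in when it is done.

Besides the shell and the picture viewer there is one more tool, called after "Emit:" in YAML: its name, and indented under it one key for each argument. servo_tool: Moves the arm, as the interface text tells. Its arguments: {"type":"object","properties":{"rows":{"type":"array","items":{"type":"array","items":{"type":"number"}}}},"required":["rows"]}

```bash
mkdir -p pics
cat > h.py <<'E'
import numpy as np, cv2
from cell import state, read_camera, camera_info, job_done
def save(n,fn):
    im=read_camera(n); cv2.imwrite('pics/'+fn,im[:,:,::-1]); return im
E
python3 - <<'E'
from h import *
s=state(); print(s)
save('top','top0.png');save('side','side0.png');save('wrist','wrist0.png')
for n in('top','side','wrist'): print(n,camera_info(n))
E
```

```text
{'t': 0.0, 'joints': array([-1.36564606e+00,  4.91553734e-01,  1.55943223e+00,  2.40344989e-05,
        1.09169551e+00, -1.05597300e-01]), 'qvel': array([-0.0017136 , -0.0019224 , -0.0013861 , -0.0022312 ,  0.00027799,
       -0.00122346]), 'tau': array([-3.00335400e-03, -6.12652159e+01, -2.58190155e+01,  6.91776141e-02,
        4.82102029e-02, -1.13347062e-04]), 'eef_pos': array([ 191.09123805, -594.84651678,  232.87128475]), 'tcp_rot': array([-3.14145669e+00,  1.08050735e-03, -1.26005977e+00]), 'ft_force': array([-0.31513277, -1.07382238, -0.14046499]), 'moment': array([-0.02894391, -0.03437232,  0.01556141]), 'opening': 1.0004065151764956}
top {'vfov': 49.389174535338675, 'cx': 248.44821611540493, 'cy': 193.36599509336955, 'k1': 0.02532950081563893, 'R': array([[ 0.02766956, -0.99939217,  0.02120567],
       [-0.99525613, -0.02952205, -0.0927021 ],
       [ 0.09327179, -0.01854004, -0.99546805]]), 't': array([ -46.07239667,  590.86231689, 1665.87776867])}
side {'vfov': 45.6268230115855, 'cx': 259.61931689352434, 'cy': 189.4569346752051, 'k1': -0.023081896577326455, 'R': array([[-0.99053247, -0.13602353, -0.01852097],
       [-0.08999999,  0.74533206, -0.66059073],
       [ 0.10366016, -0.65266968, -0.75051773]]), 't': array([ 592.30141144,  175.29542861, 1407.30459954])}
wrist {'vfov': 63.5861901951758, 'cx': 255.07534172847303, 'cy': 189.13083378573918, 'k1': -0.042713821860831114, 'tool_from_camera': array([[ 9.99999850e-01,  4.13847163e-04,  3.59447987e-04,
        -4.51619863e-01],
       [-5.01113356e-04,  9.55966340e-01,  2.93475904e-01,
        -8.36839455e+01],
       [-2.22166006e-04, -2.93476040e-01,  9.55966404e-01,
        -1.51343900e+02],
       [ 0.00000000e+00,  0.00000000e+00,  0.00000000e+00,
         1.00000000e+00]])}
```

View pics/top0.png

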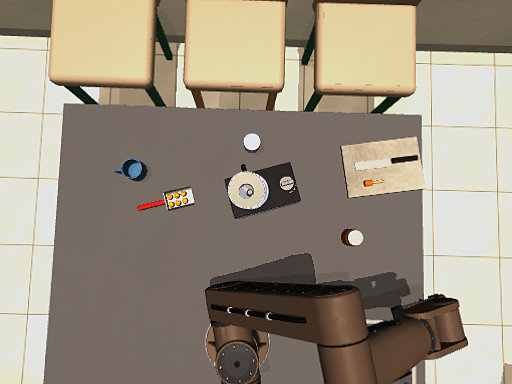

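View pics/side0.png

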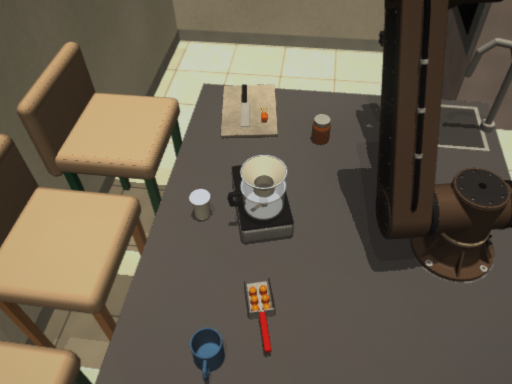

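View pics/wrist0.png

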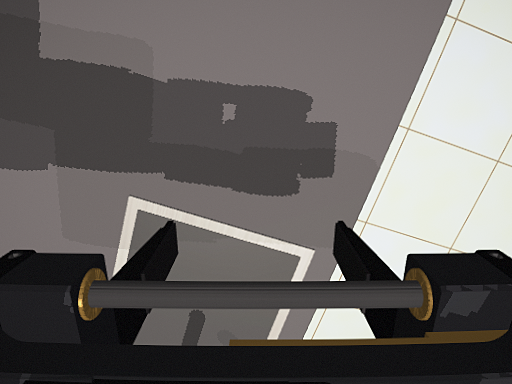

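The top view shows the red handle at about (150,206), the pan with six chunks at (179,198), the hopper at (247,190), the dial at (287,184), the mug at (133,169), the pusher at (252,142) and the jar at (352,237). Next I'll measure these.

```bash
cat >> h.py <<'E'
def K(n):
    c=camera_info(n); f=192/np.tan(np.radians(c['vfov']/2)); return c,f
from scipy.spatial.transform import Rotation as Rot
def Tw(s=None):
    s=s or state(); T=np.eye(4); T[:3,:3]=Rot.from_euler('xyz',s['tcp_rot']).as_matrix(); T[:3,3]=s['eef_pos']; return T
def ray(n,uv,T=None):
    c,f=K(n); uv=np.atleast_2d(np.asarray(uv,float))
    d=(uv-[c['cx'],c['cy']])/f
    s=d.copy()
    for _ in range(10): s=d/(1+c['k1']*(s**2).sum(1,keepdims=True))
    v=np.c_[s,np.ones(len(s))]
    if n=='wrist':
        W=T@c['tool_from_camera']; return W[:3,3],v@W[:3,:3].T
    return -c['R'].T@c['t'], v@c['R']
def plane(n,uv,z,T=None):
    o,v=ray(n,uv,T); return o+v*((z-o[2])/v[:,2])[:,None]
def proj(n,X,T=None):
    c,f=K(n); X=np.atleast_2d(np.asarray(X,float))
    if n=='wrist':
        W=np.linalg.inv(T@c['tool_from_camera']); P=X@W[:3,:3].T+W[:3,3]
    else: P=X@c['R'].T+c['t']
    s=P[:,:2]/P[:,2:]; r=(s**2).sum(1,keepdims=True)
    return s*(1+c['k1']*r)*f+[c['cx'],c['cy']]
def tri(n1,uv1,n2,uv2,T1=None,T2=None):
    o1,v1=ray(n1,uv1,T1);o2,v2=ray(n2,uv2,T2);v1=v1[0]/np.linalg.norm(v1);v2=v2[0]/np.linalg.norm(v2)
    A=np.c_[v1,-v2];x=np.linalg.lstsq(A,o2-o1,rcond=None)[0];a=o1+x[0]*v1;b=o2+x[1]*v2
    return (a+b)/2,np.linalg.norm(a-b)
E
python3 - <<'E'
from h import *
for n in('top','side'):
    im=cv2.imread(f'pics/{n}0.png')
    hsv=cv2.cvtColor(im,cv2.COLOR_BGR2HSV)
    m=((hsv[...,0]<5)|(hsv[...,0]>175))&(hsv[...,1]>180)&(hsv[...,2]>80)
    k,l,st,c=cv2.connectedComponentsWithStats(m.astype('u1')*255)
    i=1+np.argmax(st[1:,4]); 
    ys,xs=np.where(l==i); r=cv2.minAreaRect(np.c_[xs,ys].astype('f4')); print(n,'red',st[i],c[i],r)
    print(np.round(plane(n,[c[i]],40),1), np.round(plane(n,cv2.boxPoints(r),44),1).tolist())
    o=(hsv[...,0]>7)&(hsv[...,0]<22)&(hsv[...,1]>150)&(hsv[...,2]>120)
    k,l,st,c=cv2.connectedComponentsWithStats(o.astype('u1')*255)
    for j in range(1,k):
        if 8<st[j,4]<200: print('or',st[j,4],c[j].round(1),plane(n,[c[j]],28).round(0))
    x0,y0,x1,y1=(90,110,380,270) if n=='top' else (160,90,360,380)
    z=cv2.resize(im[y0:y1,x0:x1],None,fx=2.7 if n=='top' else 2,fy=2.7 if n=='top' else 2,interpolation=cv2.INTER_CUBIC); cv2.imwrite(f'pics/{n}0z.png',z)
E
```

```text
top red [137 200  28  10 119] [150.61344538 204.48739496] ((150.50001525878906, 204.50003051757812), (4.123105525970459, 27.406526565551758), 75.96376037597656)
[[534.7 360.4  40. ]] [[527.5, 414.1, 44.0], [557.1, 310.3, 44.0], [541.2, 305.6, 44.0], [511.7, 409.3, 44.0]]
or 46 [368.4 182.5] [[ 651. -517.   28.]]
or 15 [182.7 192.7] [[587. 237.  28.]]
or 16 [176.2 195. ] [[577. 262.  28.]]
or 14 [168.9 195.8] [[573. 291.  28.]]
or 13 [177.7 202.8] [[545. 255.  28.]]
or 13 [170.7 203.6] [[541. 283.  28.]]
or 9 [346.4 239. ] [[ 419. -429.   28.]]
side red [259 312  12  40 261] [264.53256705 331.62835249] ((264.5375671386719, 331.49420166015625), (39.915016174316406, 6.538459300994873), 81.25383758544922)
[[534.1 365.   40. ]] [[557.6, 314.7, 44.0], [540.7, 309.6, 44.0], [511.4, 415.3, 44.0], [527.4, 419.9, 44.0]]
or 42 [263.7 115.7] [[ 653. -521.   28.]]
or 136 [264.5 296.8] [[548. 258.  28.]]
or 136 [253.6 298.6] [[577. 268.  28.]]
```

View pics/top0z.png

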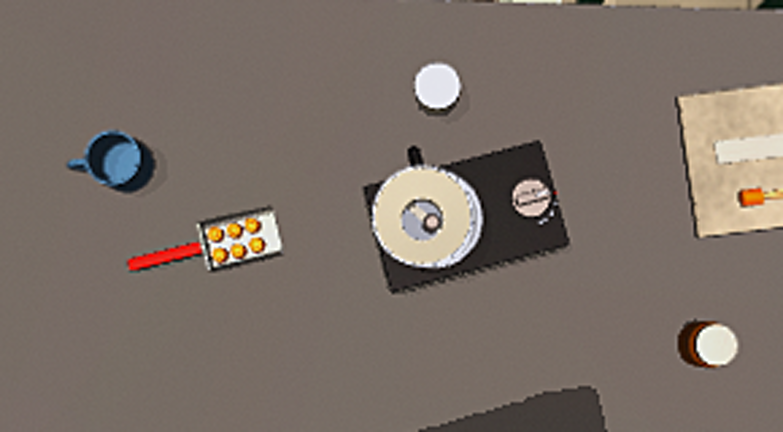

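View pics/side0z.png

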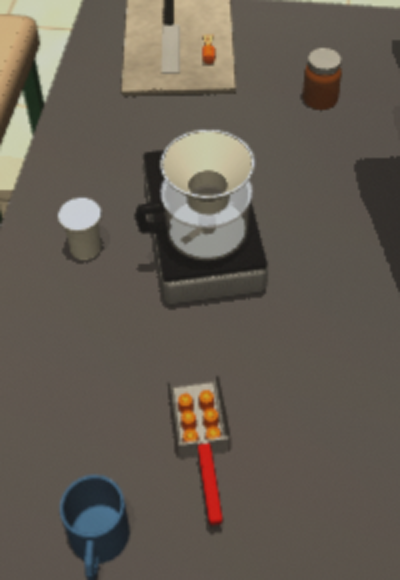

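Run:
```python
from h import *
for n,(x0,y0,x1,y1) in dict(top=(215,155,275,225),side=(235,150,295,200)).items():
    im=cv2.imread(f'pics/{n}0.png');hsv=cv2.cvtColor(im,cv2.COLOR_BGR2HSV)
    b=im.astype(int); m=np.zeros(im.shape[:2],'u1')
    q=(hsv[...,0]>10)&(hsv[...,0]<30)&(hsv[...,1]>25)&(hsv[...,1]<120)&(hsv[...,2]>170)
    m[y0:y1,x0:x1]=q[y0:y1,x0:x1]*255
    cs,_=cv2.findContours(m,cv2.RETR_EXTERNAL,cv2.CHAIN_APPROX_NONE);c=max(cs,key=len)
    h=cv2.convexHull(c); e=cv2.fitEllipse(h); print(n,e, plane(n,[e[0]],250).round(1))
    P=plane(n,h[:,0,:],250)[:,:2]
    A=np.c_[2*P,np.ones(len(P))]; s=np.linalg.lstsq(A,(P**2).sum(1),rcond=None)[0]; print('circ',s[:2].round(1),np.sqrt(s[2]+s[:2]@s[:2]).round(1))
    # dark deck
    d=(hsv[...,2]<60); mm=np.zeros_like(m); X=(220,155,310,225) if n=='top' else (225,155,300,240)
    mm[X[1]:X[3],X[0]:X[2]]=d[X[1]:X[3],X[0]:X[2]]*255
    cs,_=cv2.findContours(mm,cv2.RETR_EXTERNAL,cv2.CHAIN_APPROX_NONE);c=max(cs,key=cv2.contourArea)
    ap=cv2.approxPolyDP(cv2.convexHull(c),3,True)[:,0]; print(ap.tolist(), plane(n,ap,80).round(0).tolist())
z=cv2.imread('pics/top0.png')[155:225,215:310]; cv2.imwrite('pics/tz.png',cv2.resize(z,None,fx=8,fy=8,interpolation=cv2.INTER_CUBIC))
z=cv2.imread('pics/side0.png')[150:245,225:305]; cv2.imwrite('pics/sz.png',cv2.resize(z,None,fx=6,fy=6,interpolation=cv2.INTER_CUBIC))
```

```text
top ((246.05264282226562, 189.57850646972656), (34.74375915527344, 35.16217803955078), 75.54000091552734) [[584.3 -16.2 250. ]]
circ [584.6 -16.3] 61.7
[[289, 162], [300, 199], [235, 218], [229, 198], [253, 171]] [[717.0, -185.0, 80.0], [571.0, -232.0, 80.0], [489.0, 22.0, 80.0], [567.0, 48.0, 80.0], [676.0, -44.0, 80.0]]
side ((273.4386901855469, 169.96279907226562), (21.625045776367188, 28.89426612854004), 158.86029052734375) [[556.6 -20.4 250. ]]
circ [568.3 -18.8] 49.3
[[232, 167], [240, 166], [285, 192], [292, 224], [241, 239], [230, 224], [227, 197]] [[715.0, -180.0, 80.0], [689.0, -187.0, 80.0], [527.0, -90.0, 80.0], [493.0, 35.0, 80.0], [637.0, 108.0, 80.0], [679.0, 58.0, 80.0], [708.0, -47.0, 80.0]]
```

View pics/tz.png

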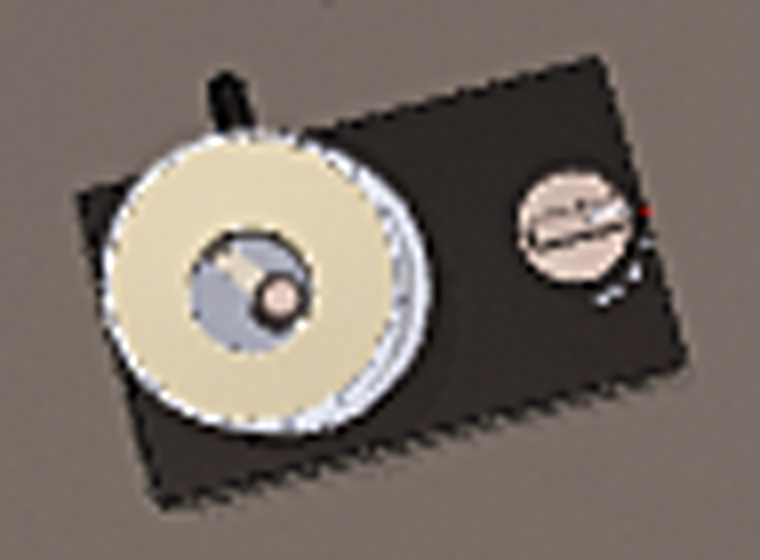

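View pics/sz.png

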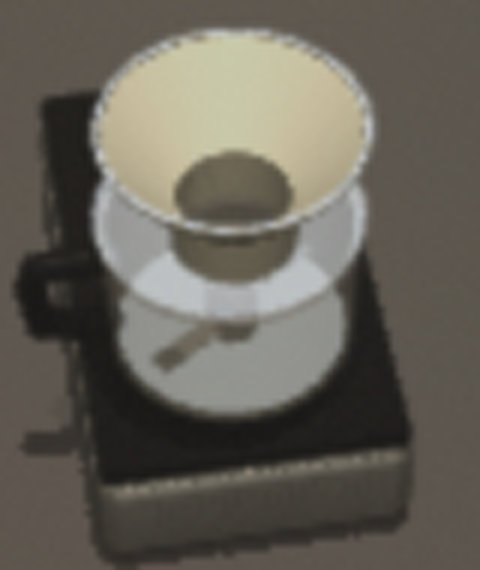

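Run:
```python
from h import *
f=lambda p,o,k:[(p[0]+.5)/k-.5+o[0],(p[1]+.5)/k-.5+o[1]]
T=lambda *p:f(p,(215,155),8); S=lambda *p:f(p,(225,150),6)
pt=plane('top',[T(248,282)],250); ps=plane('side',[S(233,132)],250)
print('hopper',pt.round(1),ps.round(1),tri('top',T(248,282),'side',S(233,132)))
print('dial',plane('top',[T(576,226)],88).round(1))
C=plane('top',[T(602,57),T(688,367),T(163,509),T(78,190)],80); print(C.round(1),C.mean(0))
for i in range(4): d=C[(i+1)%4]-C[i]; print(np.degrees(np.arctan2(d[1],d[0])).round(1),np.linalg.norm(d).round(1))
print('tube hole bottom? hub',plane('top',[T(250,290)],205).round(1))
print('mug',plane('top',[[133,169.]],92),'pusher',plane('top',[[252,142.]],88))
```

```text
hopper [[583.4 -14.5 250. ]] [[584.  -10.7 250. ]] (array([584.15734776, -14.49995106, 245.97964113]), np.float64(0.6782540784975941))
dial [[ 632.4 -176.5   88. ]]
[[ 718.1 -188.7   80. ]
 [ 565.2 -233.9   80. ]
 [ 488.1   21.9   80. ]
 [ 643.8   68.6   80. ]] [603.80061293 -83.02491014  80.        ]
-163.5 159.4
106.8 267.2
16.7 162.5
-73.9 267.8
tube hole bottom? hub [[584.4 -16.  205. ]]
mug [[667.83761638 424.04344336  92.        ]] pusher [[790.76836904 -36.40142289  88.        ]]
```

```bash
cat >> h.py <<'E'
def rel(pos,R,T=None):
    "rotvec deg + shift m in tool axes from pose T"
    T=Tw() if T is None else T
    r=Rot.from_matrix(T[:3,:3].T@R).as_rotvec(degrees=True); d=T[:3,:3].T@(np.asarray(pos,float)-T[:3,3])/1000
    return np.r_[r.round(2),d.round(4)]
def down(yaw,tilt=0):  # tool down, yaw of tool x; tilt nose-down about tool x (deg)
    return (Rot.from_euler('z',yaw,degrees=True)*Rot.from_euler('x',180,degrees=True)*Rot.from_euler('x',tilt,degrees=True)).as_matrix()
E
python3 - <<'E'
from h import *
for p,y in [((500,-350,380),-30),((600,150,420),0),((544,326,230),15.85)]: print(rel(p,down(y)))
E
```

```text
[-2.000e-02  4.000e-02 -4.219e+01 -1.388e-01 -3.690e-01 -1.469e-01]
[-3.000e-02  4.000e-02 -7.219e+01 -5.843e-01 -6.171e-01 -1.865e-01]
[-4.000e-02  3.000e-02 -8.804e+01 -7.688e-01 -6.176e-01  3.700e-03]
```

Emit:
servo_tool:
  rows:
    - [0,0,-42,-0.139,-0.369,-0.147,0.095]
    - [0,0,-42,-0.139,-0.369,-0.147,0.095]
    - [0,0,-42,-0.139,-0.369,-0.147,0.095]
    - [0,0,-42,-0.139,-0.369,-0.147,0.095]
    - [0,0,-42,-0.139,-0.369,-0.147,0.095]
    - [0,0,-42,-0.139,-0.369,-0.147,0.095]
    - [0,0,-72,-0.584,-0.617,-0.187,0.095]
    - [0,0,-72,-0.584,-0.617,-0.187,0.095]
    - [0,0,-72,-0.584,-0.617,-0.187,0.095]
    - [0,0,-72,-0.584,-0.617,-0.187,0.095]
    - [0,0,-72,-0.584,-0.617,-0.187,0.095]
    - [0,0,-72,-0.584,-0.617,-0.187,0.095]

```text
t: 1.65
eef_pos: [558.3, -13.0, 403.1]
tcp_rot: [3.141, 0.0, -0.003]
ft_force: [1.6, -0.8, 0.3]
opening: 0.998
```

Run:
```python
from h import *
print(Tw().round(2)); 
for p,y in [((600,150,420),0),((540,338,230),15.85)]: print(rel(p,down(y)))
```

```text
[[  1.    -0.    -0.   558.27]
 [ -0.    -1.    -0.   -12.99]
 [ -0.     0.    -1.   403.07]
 [  0.     0.     0.     1.  ]]
[ 0.01    0.     -0.2     0.0412 -0.1631 -0.0169]
[ 1.000e-02  0.000e+00 -1.605e+01 -1.950e-02 -3.509e-01  1.730e-01]
```

Emit:
servo_tool:
  rows:
    - [0,0,-8,0.02,-0.163,-0.017,0.095]
    - [0,0,-16,0.02,-0.163,-0.017,0.095]
    - [0,0,-16,-0.02,-0.351,0.173,0.095]
    - [0,0,-16,-0.02,-0.351,0.173,0.095]
    - [0,0,-16,-0.02,-0.351,0.173,0.095]
    - [0,0,-16,-0.02,-0.351,0.173,0.095]
    - [0,0,-16,-0.02,-0.351,0.173,0.095]
    - [0,0,-16,-0.02,-0.351,0.173,0.095]
    - [0,0,-16,-0.02,-0.351,0.173,0.095]
    - [0,0,-16,-0.02,-0.351,0.173,0.095]

```text
t: 2.9
eef_pos: [540.0, 335.2, 231.0]
tcp_rot: [-3.141, -0.002, 0.275]
ft_force: [0.5, -0.6, 0.1]
opening: 0.999
```

Run:
```python
from h import *
T=Tw(); print(T.round(3),state()['joints'].round(3)); im=save('wrist','w1.png'); np.save('w1T.npy',T)
```

```text
[[ 9.63000e-01  2.71000e-01  2.00000e-03  5.39983e+02]
 [ 2.71000e-01 -9.63000e-01  1.00000e-03  3.35182e+02]
 [ 2.00000e-03 -0.00000e+00 -1.00000e+00  2.31016e+02]
 [ 0.00000e+00  0.00000e+00  0.00000e+00  1.00000e+00]] [ 0.452  0.508  1.535 -0.     1.097  0.177]
```

View pics/w1.png

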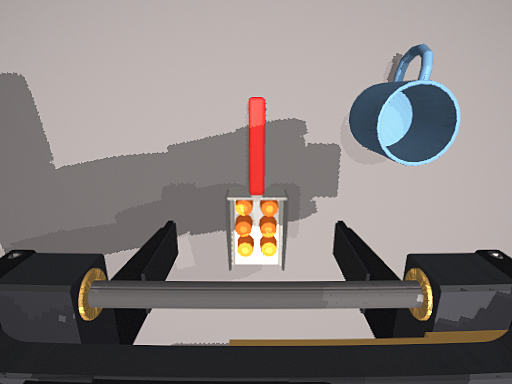

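Run:
```python
from h import *
T=np.load('w1T.npy'); im=cv2.imread('pics/w1.png'); hsv=cv2.cvtColor(im,cv2.COLOR_BGR2HSV)
m=((hsv[...,0]<4)|(hsv[...,0]>175))&(hsv[...,1]>150)&(hsv[...,2]>90)
k,l,st,c=cv2.connectedComponentsWithStats(m.astype('u1')*255); i=1+np.argmax(st[1:,4])
for r in range(st[i,1],st[i,1]+st[i,3],12):
    xs=np.where(l[r]==i)[0]; P=plane('wrist',[[xs[0],r],[xs[-1],r]],44,T); print(r,xs[[0,-1]],P.mean(0).round(1), np.linalg.norm(P[1]-P[0]).round(1))
r0=st[i,1];r1=r0+st[i,3]-1
E=plane('wrist',[[257,r0],[257,r1]],44,T); print(st[i],E.round(1)); d=E[1]-E[0]; print(np.degrees(np.arctan2(d[1],d[0])),np.linalg.norm(d))
```

```text
97 [251 261] [519.6 413.7  44. ] 10.5
109 [249 264] [523.4 402.   44. ] 15.9
121 [249 264] [526.9 390.   44. ] 16.1
133 [249 264] [530.3 377.6  44. ] 16.3
145 [249 264] [533.9 365.1  44. ] 16.4
157 [249 264] [537.6 352.2  44. ] 16.6
169 [249 264] [541.3 339.1  44. ] 16.8
181 [249 263] [544.5 325.6  44. ] 15.9
193 [250 263] [549. 312.  44.] 14.9
[ 249   97   16   98 1537] [[520.6 414.   44. ]
 [549.9 311.   44. ]]
-74.13170362234254 107.10052712233508
```

Run:
```python
from h import *
print(rel((544.3,328.3,36),down(15.87)))
```

```text
[-0.01   -0.09   -0.14    0.002   0.0078  0.195 ]
```

Emit:
servo_tool:
  rows:
    - [0,0,0,0.002,0.008,0.05,0.06]
    - [0,0,0,0.002,0.008,0.1,0.06]
    - [0,0,0,0.002,0.008,0.15,0.05]
    - [0,0,0,0.002,0.008,0.18,0.05]
    - [0,0,0,0.002,0.008,0.195,0.05]
    - [0,0,0,0.002,0.008,0.195,0.05]
    - [0,0,0,0.002,0.008,0.195,0.0]
    - [0,0,0,0.002,0.008,0.195,0.0]
    - [0,0,0,0.002,0.008,0.195,0.0]
    - [0,0,0,0.002,0.008,0.195,0.0]
    - [0,0,0,0.002,0.008,0.195,0.0]
    - [0,0,0,0.002,0.008,0.195,0.0]

```text
t: 4.45
eef_pos: [543.6, 329.0, 35.2]
tcp_rot: [-3.142, -0.001, 0.276]
ft_force: [-1.6, -0.1, 6.0]
opening: 0.19
```

Emit:
servo_tool:
  rows:
    - [0,0,0,0,0,-0.004,0.0]
    - [0,0,0,0,0,-0.01,0.0]
    - [0,0,0,0,0,-0.02,0.0]
    - [0,0,0,0,0,-0.035,0.0]
    - [0,0,0,0,0,-0.055,0.0]
    - [0,0,0,0,0,-0.075,0.0]
    - [0,0,0,0,0,-0.09,0.0]
    - [0,0,0,0,0,-0.1,0.0]
    - [0,0,0,0,0,-0.1,0.0]

```text
t: 5.58
eef_pos: [543.6, 329.0, 135.5]
tcp_rot: [-3.142, -0.001, 0.276]
ft_force: [-0.3, 0.0, -2.0]
opening: 0.188
```

Run:
```python
from h import *
s=state(); print(s['ft_force'],s['moment'],s['opening']); save('wrist','w2.png'); im=save('side','s2.png')
z=im[240:370,190:330,::-1]; cv2.imwrite('pics/s2z.png',cv2.resize(z,None,fx=4,fy=4,interpolation=cv2.INTER_CUBIC))
```

```text
[-0.3007068   0.04199486 -1.959158  ] [ 0.13365633 -0.08551035 -0.01891977] 0.18812646181185916
```

View pics/w2.png

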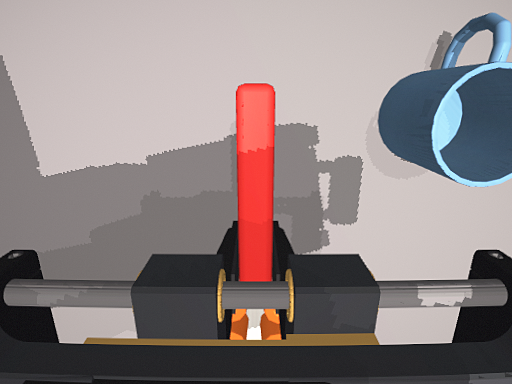

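View pics/s2z.png

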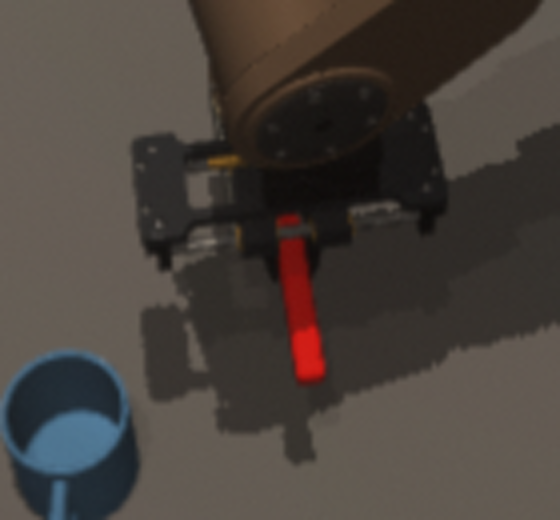

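Run:
```python
from h import *
T=np.eye(4)
for g in (75,77,79):
  for a in (-5,0,5,10):
    c,s=np.cos(np.radians(a)),np.sin(np.radians(a))
    # nose-down a: tail rises (tool -z)
    x,z=-(167-g),8.
    P=[[0,c*x+s*z*0, -(c*z - s*x)]]
    print(g,a,proj('wrist',P,T).round(1))
```

```text
75 -5 [[254.   76.4]]
75 0 [[254.   74.5]]
75 5 [[253.9  74.2]]
75 10 [[253.8  75.8]]
77 -5 [[254.   80.9]]
77 0 [[254.   79.3]]
77 5 [[253.9  79.3]]
77 10 [[253.8  81.1]]
79 -5 [[254.   85.4]]
79 0 [[254.   84.1]]
79 5 [[253.9  84.4]]
79 10 [[253.8  86.4]]
```

Emit:
servo_tool:
  rows:
    - [0,0,0,0,0,-0.01,0.0]
    - [0,0,0,0,0,-0.03,0.0]
    - [0,0,0,0,0,-0.06,0.0]
    - [0,0,0,0,0,-0.095,0.0]
    - [0,0,0,0,0,-0.13,0.0]
    - [0,0,0,0,0,-0.16,0.0]
    - [0,0,0,0,0,-0.178,0.0]
    - [0,0,0,0,0,-0.185,0.0]

```text
t: 6.68
eef_pos: [543.5, 328.9, 321.0]
tcp_rot: [-3.141, -0.001, 0.276]
ft_force: [0.9, 0.0, -2.6]
opening: 0.186
```

Run:
```python
from h import *
print(Tw()[:3,3],rel((737,40.5,310),down(-70)))
```

```text
[543.50343163 328.92837007 321.04409643] [-6.000e-02 -5.000e-02  8.581e+01  1.076e-01  3.302e-01  1.110e-02]
```

Emit:
servo_tool:
  rows:
    - [0,0,2,0.002,0.007,0,0.0]
    - [0,0,6,0.008,0.023,0,0.0]
    - [0,0,13,0.016,0.05,0,0.0]
    - [0,0,22,0.027,0.083,0.002,0.0]
    - [0,0,32,0.04,0.122,0.004,0.0]
    - [0,0,42,0.053,0.163,0.006,0.0]
    - [0,0,52,0.066,0.204,0.008,0.0]
    - [0,0,62,0.079,0.244,0.01,0.0]
    - [0,0,71,0.091,0.281,0.011,0.0]
    - [0,0,79,0.1,0.308,0.011,0.0]
    - [0,0,84,0.106,0.324,0.011,0.0]
    - [0,0,86,0.108,0.33,0.011,0.0]

```text
t: 8.18
eef_pos: [737.5, 39.4, 307.2]
tcp_rot: [3.14, 0.001, -1.228]
ft_force: [-1.1, 0.3, -2.5]
opening: 0.189
```

Run:
```python
from h import *
s=state(); print(Tw(s).round(2), s['joints'].round(2)); 
im=save('top','t3.png'); cv2.imwrite('pics/t3z.png',cv2.resize(im[120:240,190:330,::-1],None,fx=5,fy=5,interpolation=cv2.INTER_CUBIC))
im=save('side','s3.png'); cv2.imwrite('pics/s3z.png',cv2.resize(im[100:260,160:340,::-1],None,fx=3.6,fy=3.6,interpolation=cv2.INTER_CUBIC))
```

```text
[[ 3.4000e-01 -9.4000e-01 -0.0000e+00  7.3751e+02]
 [-9.4000e-01 -3.4000e-01 -0.0000e+00  3.9420e+01]
 [-0.0000e+00  0.0000e+00 -1.0000e+00  3.0722e+02]
 [ 0.0000e+00  0.0000e+00  0.0000e+00  1.0000e+00]] [-0.04  0.62  1.13 -0.    1.39  1.19]
```

View pics/t3z.png

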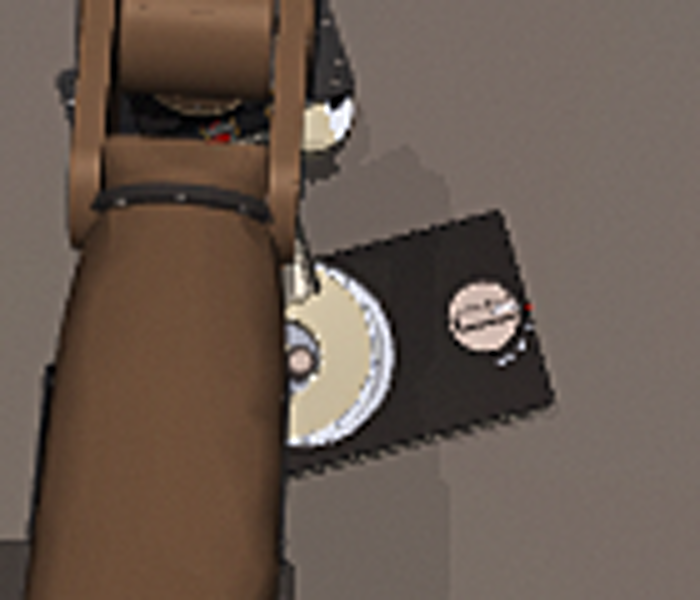

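View pics/s3z.png

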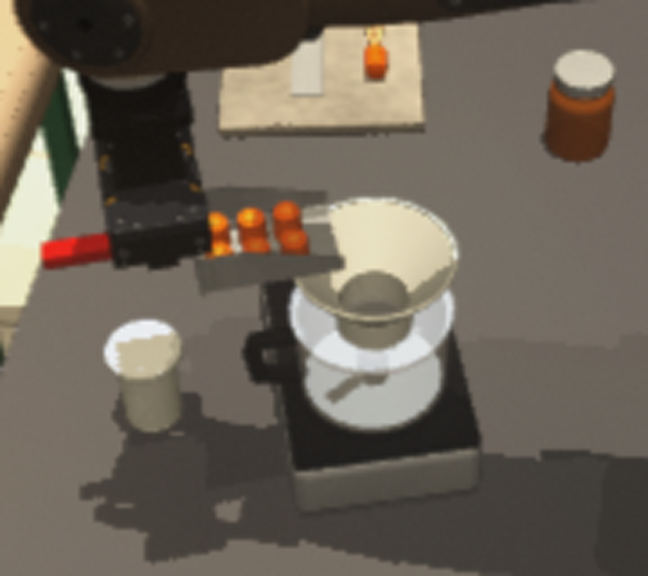

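Run:
```python
from h import *
T=Tw(); H=np.array([584,-15.2]); yaw=np.degrees(np.arctan2(T[1,0],T[0,0])); u=T[:2,1]; print(yaw,u)
for th,off,lz in [(0,30,274),(8,30,272),(14,28,266),(20,27,262),(26,26,258),(32,25,256),(40,24,254),(48,22,252),(56,20,250),(65,18,250)]:
    c,s=np.cos(np.radians(th)),np.sin(np.radians(th))
    lip=np.r_[H-off*u,lz]; p=lip-np.r_[(134*c-33*s)*u,-(134*s+33*c)]
    print(th,p.round(0),rel(p,down(yaw,th),T))
```

```text
-70.24091521682602 [-0.94112146 -0.33806611]
0 [738.  40. 307.] [ 0.07    0.02    0.      0.0004 -0.001   0.0008]
8 [733.  38. 323.] [ 8.07e+00  2.00e-02 -0.00e+00  4.00e-04  4.90e-03 -1.55e-02]
14 [725.  36. 330.] [ 1.407e+01  2.000e-02 -0.000e+00  4.000e-04  1.300e-02 -2.260e-02]
20 [717.  33. 339.] [ 2.007e+01  2.000e-02 -0.000e+00  3.000e-04  2.140e-02 -3.100e-02]
26 [708.  29. 346.] [ 2.607e+01  2.000e-02 -0.000e+00  3.000e-04  3.110e-02 -3.850e-02]
32 [698.  26. 355.] [ 3.207e+01  2.000e-02 -1.000e-02  3.000e-04  4.190e-02 -4.710e-02]
40 [683.  20. 365.] [ 4.007e+01  2.000e-02 -1.000e-02  3.000e-04  5.760e-02 -5.750e-02]
48 [666.  14. 374.] [ 4.807e+01  2.000e-02 -1.000e-02  3.000e-04  7.590e-02 -6.570e-02]
56 [648.   8. 380.] [ 5.607e+01  2.000e-02 -1.000e-02  3.000e-04  9.550e-02 -7.160e-02]
65 [626.  -0. 385.] [ 6.507e+01  2.000e-02 -1.000e-02  3.000e-04  1.184e-01 -7.740e-02]
```

Emit:
servo_tool:
  rows:
    - [4,0,0,0,0.002,-0.007,0.0]
    - [8,0,0,0,0.005,-0.015,0.0]
    - [11,0,0,0,0.009,-0.019,0.0]
    - [14,0,0,0,0.013,-0.023,0.0]
    - [17,0,0,0,0.017,-0.027,0.0]
    - [20,0,0,0,0.021,-0.031,0.0]
    - [23,0,0,0,0.026,-0.035,0.0]
    - [26,0,0,0,0.031,-0.038,0.0]
    - [26,0,0,0,0.031,-0.038,0.0]
    - [26,0,0,0,0.031,-0.038,0.0]

```text
t: 9.52
eef_pos: [708.1, 30.7, 346.9]
tcp_rot: [-2.689, -0.0, -1.224]
ft_force: [0.2, -0.4, -1.5]
opening: 0.19
```

Run:
```python
from h import *
s=state(); print(Tw(s).round(2), s['joints'].round(2)); 
im=save('side','s4.png'); cv2.imwrite('pics/s4z.png',cv2.resize(im[100:260,160:340,::-1],None,fx=3.6,fy=3.6,interpolation=cv2.INTER_CUBIC))
```

```text
[[ 3.4000e-01 -8.5000e-01  4.1000e-01  7.0805e+02]
 [-9.4000e-01 -3.1000e-01  1.5000e-01  3.0730e+01]
 [ 0.0000e+00 -4.4000e-01 -9.0000e-01  3.4693e+02]
 [ 0.0000e+00  0.0000e+00  0.0000e+00  1.0000e+00]] [-0.12  0.39  1.49  0.26  0.87  0.97]
```

View pics/s4z.png

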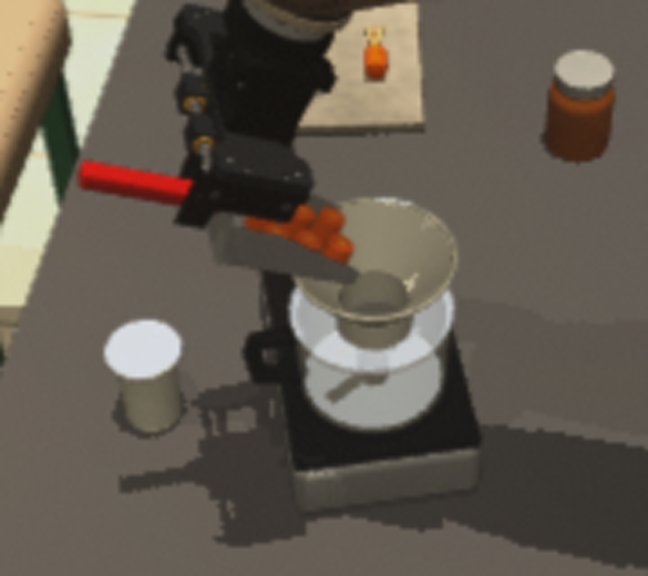

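Run:
```python
from h import *
T=Tw(); H=np.array([584,-15.2]); yaw=np.degrees(np.arctan2(T[1,0],T[0,0])); u=np.array([np.sin(np.radians(yaw)),-np.cos(np.radians(yaw))]); print(yaw,u)
for th,off,lz in [(26,26,258),(32,25,256),(40,24,254),(48,22,252),(56,20,250),(65,18,250)]:
    c,s=np.cos(np.radians(th)),np.sin(np.radians(th))
    lip=np.r_[H-off*u,lz]; p=lip-np.r_[(134*c-33*s)*u,-(134*s+33*c)]
    print(th,p.round(0),rel(p,down(yaw,th),T))
```

```text
-70.14496438317907 [-0.94055496 -0.33964153]
26 [708.  30. 346.] [ 0.05   -0.01    0.01    0.001   0.0006  0.0002]
32 [698.  26. 355.] [ 6.05e+00 -1.00e-02  1.00e-02  1.00e-03  6.60e-03 -1.23e-02]
40 [683.  21. 365.] [ 1.405e+01 -1.000e-02  1.000e-02  1.000e-03  1.610e-02 -2.850e-02]
48 [666.  14. 374.] [ 2.205e+01 -1.000e-02  1.000e-02  1.000e-03  2.900e-02 -4.400e-02]
56 [648.   8. 380.] [ 3.005e+01 -1.000e-02  1.000e-02  1.000e-03  4.400e-02 -5.780e-02]
65 [626.  -0. 385.] [ 3.905e+01 -1.000e-02  1.000e-02  1.000e-03  6.200e-02 -7.310e-02]
```

Emit:
servo_tool:
  rows:
    - [3,0,0,0.001,0.003,-0.006,0.0]
    - [6,0,0,0.001,0.0065,-0.012,0.0]
    - [9,0,0,0.001,0.01,-0.018,0.0]
    - [12,0,0,0.001,0.0135,-0.0245,0.0]
    - [15,0,0,0.001,0.0175,-0.0305,0.0]
    - [18,0,0,0.001,0.0225,-0.036,0.0]
    - [22,0,0,0.001,0.029,-0.044,0.0]
    - [22,0,0,0.001,0.029,-0.044,0.0]

```text
t: 10.58
eef_pos: [665.4, 13.9, 373.5]
tcp_rot: [-2.305, 0.0, -1.225]
ft_force: [0.6, -0.3, -1.3]
opening: 0.186
```

Run:
```python
from h import *
s=state(); print(Tw(s)[:3,3].round(1), s['joints'].round(2)); 
im=save('side','s5.png'); cv2.imwrite('pics/s5z.png',cv2.resize(im[100:260,160:340,::-1],None,fx=3.6,fy=3.6,interpolation=cv2.INTER_CUBIC))
```

```text
[665.4  13.9 373.5] [-0.24  0.24  1.8   0.91  0.54  0.32]
```

View pics/s5z.png

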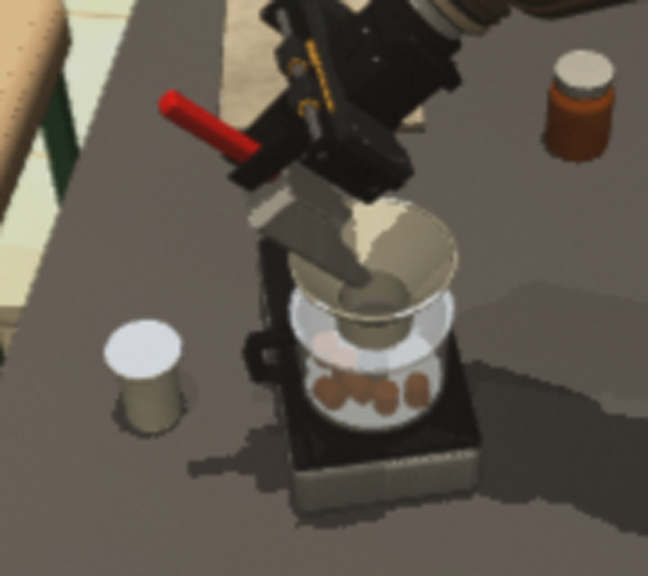

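Emit:
servo_tool:
  rows:
    - [4,0,0,0,0.005,-0.008,0.0]
    - [8,0,0,0,0.01,-0.017,0.0]
    - [8,0,0,0,0.01,-0.017,0.0]
    - [8,0,0,0,0.01,-0.017,0.0]

```text
t: 11.12
eef_pos: [648.4, 7.6, 377.9]
tcp_rot: [-2.166, -0.0, -1.224]
ft_force: [-0.5, 1.0, -1.7]
opening: 0.189
```

Run:
```python
from h import *
s=state(); print(Tw(s)[:3,3].round(1), s['joints'].round(2)); 
im=save('side','s6.png'); cv2.imwrite('pics/s6z.png',cv2.resize(im[150:240,220:310,::-1],None,fx=6.5,fy=6.5,interpolation=cv2.INTER_CUBIC))
```

```text
[648.4   7.6 377.9] [-0.29  0.21  1.91  1.31  0.53 -0.09]
```

View pics/s6z.png

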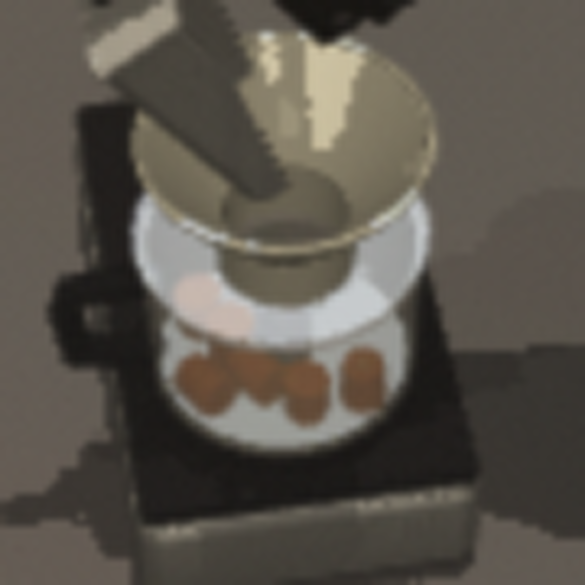

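Run:
```python
from h import *
T=Tw(); yaw=-70.15
for th,p in [(48,(665.4,14,380)),(40,(683,21,375)),(32,(698,26,365)),(16,(722,34,345)),(0,(738,40,325))]: print(th,rel(p,down(yaw,th),T))
```

```text
48 [-7.94e+00 -1.00e-02  1.00e-02 -1.00e-04 -1.19e-02  1.39e-02]
40 [-1.594e+01 -1.000e-02  1.000e-02 -8.000e-04 -1.830e-02  3.240e-02]
32 [-2.394e+01 -1.000e-02  1.000e-02 -4.000e-04 -1.890e-02  5.110e-02]
16 [-3.994e+01 -1.000e-02  1.000e-02  3.000e-04 -1.650e-02  8.330e-02]
0 [-5.594e+01 -1.000e-02  1.000e-02  0.000e+00 -9.500e-03  1.086e-01]
```

Emit:
servo_tool:
  rows:
    - [-4,0,0,0,-0.006,0.007,0.0]
    - [-8,0,0,0,-0.012,0.014,0.0]
    - [-16,0,0,0,-0.018,0.032,0.0]
    - [-24,0,0,0,-0.019,0.051,0.0]
    - [-32,0,0,0,-0.018,0.067,0.0]
    - [-40,0,0,0,-0.016,0.083,0.0]
    - [-48,0,0,0,-0.013,0.096,0.0]
    - [-56,0,0,0,-0.01,0.109,0.0]
    - [-56,0,0,0,-0.01,0.109,0.0]
    - [-56,0,0,0,-0.01,0.109,0.0]

```text
t: 12.42
eef_pos: [738.0, 39.8, 325.1]
tcp_rot: [-3.14, -0.002, -1.226]
ft_force: [-0.5, -0.5, -0.8]
opening: 0.185
```

Run:
```python
from h import *
s=state(); print(Tw(s).round(2), s['joints'].round(2)); 
im=save('side','s7.png'); cv2.imwrite('pics/s7z.png',cv2.resize(im[140:240,190:300,::-1],None,fx=6,fy=6,interpolation=cv2.INTER_CUBIC))
im=save('wrist','w7.png')
print(rel((545,329,120),down(15.87)),rel((650,200,330),down(-20)))
```

```text
[[ 3.4000e-01 -9.4000e-01  0.0000e+00  7.3804e+02]
 [-9.4000e-01 -3.4000e-01 -0.0000e+00  3.9850e+01]
 [ 0.0000e+00 -0.0000e+00 -1.0000e+00  3.2513e+02]
 [ 0.0000e+00  0.0000e+00  0.0000e+00  1.0000e+00]] [-0.04  0.61  1.1  -0.    1.43  1.19]
[-6.000e-02 -1.700e-01 -8.612e+01 -3.378e-01  8.390e-02  2.055e-01] [-1.000e-01 -1.400e-01 -5.025e+01 -1.806e-01  2.810e-02 -4.100e-03]
```

View pics/s7z.png

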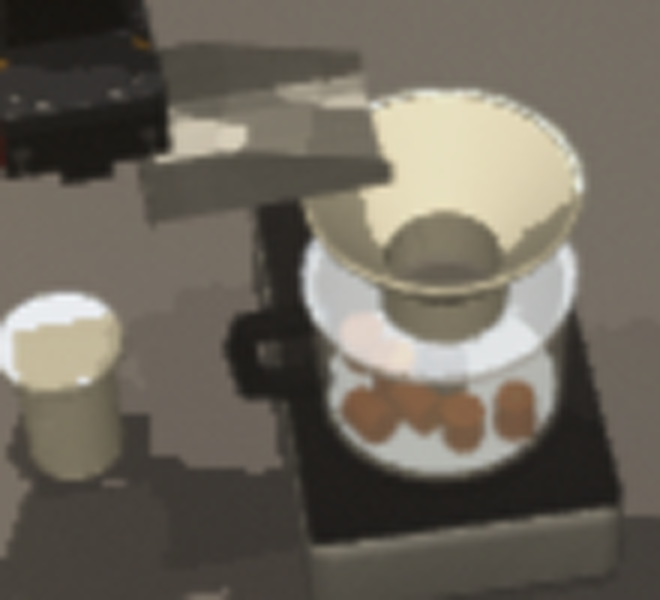

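View pics/w7.png

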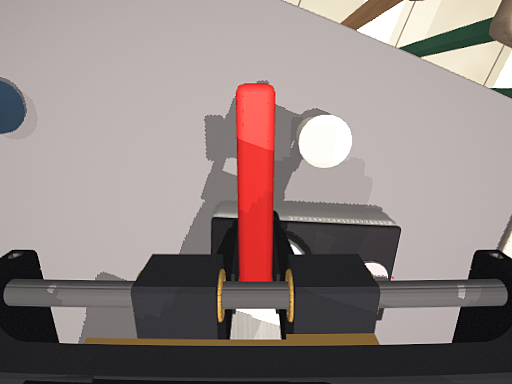

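Emit:
servo_tool:
  rows:
    - [0,0,-8,-0.03,0.005,0,0.0]
    - [0,0,-18,-0.075,0.012,-0.002,0.0]
    - [0,0,-28,-0.12,0.02,-0.004,0.0]
    - [0,0,-38,-0.17,0.03,0,0.0]
    - [0,0,-48,-0.215,0.042,0.02,0.0]
    - [0,0,-58,-0.255,0.055,0.05,0.0]
    - [0,0,-68,-0.295,0.068,0.085,0.0]
    - [0,0,-78,-0.325,0.079,0.125,0.0]
    - [0,0,-86,-0.338,0.084,0.165,0.0]
    - [0,0,-86,-0.338,0.084,0.195,0.0]
    - [0,0,-86,-0.338,0.084,0.205,0.0]
    - [0,0,-86,-0.338,0.084,0.205,0.0]

```text
t: 14.02
eef_pos: [544.7, 329.1, 120.8]
tcp_rot: [-3.142, -0.001, 0.275]
ft_force: [0.5, -0.3, -1.9]
opening: 0.187
```

Run:
```python
from h import *
print(Tw()[:3,3],state()['tcp_rot'],state()['ft_force'])
```

```text
[544.67024294 329.12329853 120.84850958] [-3.14152480e+00 -1.20227467e-03  2.74909023e-01] [ 0.4740072  -0.29630782 -1.92180907]
```

Emit:
servo_tool:
  rows:
    - [0,0,0,0,0,0.02,0.0]
    - [0,0,0,0,0,0.045,0.0]
    - [0,0,0,0,0,0.065,0.0]
    - [0,0,0,0,0,0.075,0.0]
    - [0,0,0,0,0,0.08,0.0]
    - [0,0,0,0,0,0.083,0.0]
    - [0,0,0,0,0,0.085,0.0]
    - [0,0,0,0,0,0.085,0.0]

```text
t: 15.02
eef_pos: [544.5, 329.6, 35.4]
tcp_rot: [3.142, -0.001, 0.276]
ft_force: [0.1, 0.1, -1.1]
opening: 0.184
```

Next I'll open the fingers slowly, back off upward, then look.

Emit:
servo_tool:
  rows:
    - [0,0,0,0,0,0,0.03]
    - [0,0,0,0,0,0,0.05]
    - [0,0,0,0,0,0,0.06]
    - [0,0,0,0,0,0,0.06]
    - [0,0,0,0,0,-0.02,0.06]
    - [0,0,0,0,0,-0.06,0.06]
    - [0,0,0,0,0,-0.12,0.06]
    - [0,0,0,0,0,-0.18,0.06]
    - [0,0,0,0,0,-0.24,0.06]
    - [0,0,0,0,0,-0.28,0.06]
    - [0,0,0,0,0,-0.28,0.06]

```text
t: 16.4
eef_pos: [544.6, 329.7, 319.9]
tcp_rot: [-3.141, -0.007, 0.276]
ft_force: [-0.1, 0.1, -1.2]
opening: 0.632
```

Run:
```python
from h import *
T=Tw(); print(T[:3,3].round(1)); im=save('wrist','w8.png'); im=save('side','s8.png')
cv2.imwrite('pics/s8z.png',cv2.resize(im[140:370,180:340,::-1],None,fx=2.6,fy=2.6,interpolation=cv2.INTER_CUBIC))
for p,y in [((640,-20,330),16.5),((631.7,-175.6,300),16.5)]: print(rel(p,down(y)))
```

```text
[544.6 329.7 319.9]
[ 0.     -0.03   -0.69   -0.0026  0.3623 -0.0144]
[ 0.     -0.03   -0.69   -0.053   0.5097  0.0155]
```

View pics/s8z.png

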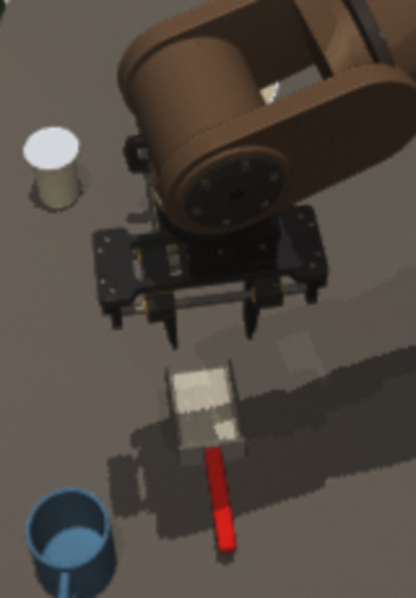

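View pics/w8.png

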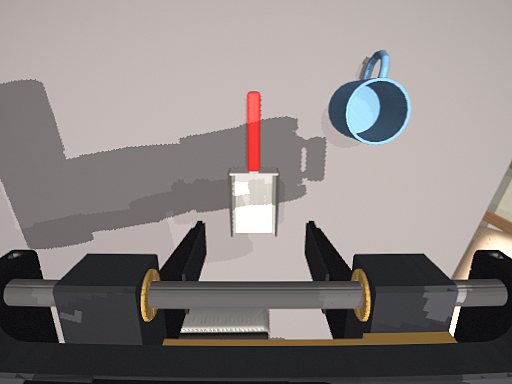

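Emit:
servo_tool:
  rows:
    - [0,0,0,-0.01,0.04,-0.01,0.06]
    - [0,0,0,-0.015,0.09,-0.015,0.06]
    - [0,0,0,-0.02,0.15,-0.015,0.06]
    - [0,0,0,-0.025,0.21,-0.015,0.06]
    - [0,0,0,-0.03,0.27,-0.015,0.06]
    - [0,0,0,-0.035,0.33,-0.015,0.06]
    - [0,0,0,-0.04,0.39,-0.015,0.06]
    - [0,0,0,-0.045,0.44,0,0.06]
    - [0,0,0,-0.053,0.48,0.015,0.06]
    - [0,0,-0.5,-0.053,0.505,0.015,0.06]
    - [0,0,-0.7,-0.053,0.51,0.015,0.06]
    - [0,0,-0.7,-0.053,0.51,0.015,0.06]

```text
t: 18.0
eef_pos: [632.0, -175.1, 299.4]
tcp_rot: [-3.141, 0.001, 0.288]
ft_force: [-0.7, 0.2, -0.2]
opening: 0.632
```

Run:
```python
from h import *
T=Tw(); np.save('w9T.npy',T); im=save('wrist','w9.png'); print(T.round(3)); print(proj('wrist',[[631.7,-175.6,116]],T))
```

```text
[[ 9.59000e-01  2.84000e-01 -1.00000e-03  6.31990e+02]
 [ 2.84000e-01 -9.59000e-01  1.00000e-03 -1.75132e+02]
 [-1.00000e-03 -1.00000e-03 -1.00000e+00  2.99394e+02]
 [ 0.00000e+00  0.00000e+00  0.00000e+00  1.00000e+00]]
[[254.48089667 173.19801111]]
```

View pics/w9.png

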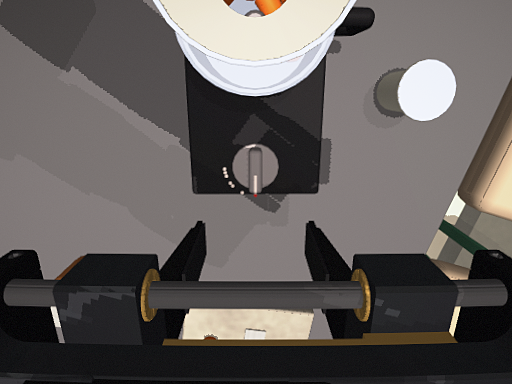

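Run:
```python
from h import *
im=cv2.imread('pics/w9.png'); cv2.imwrite('pics/w9z.png',cv2.resize(im[135:205,210:300],None,fx=8,fy=8,interpolation=cv2.INTER_CUBIC))
```

```text
(no output)
```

View pics/w9z.png

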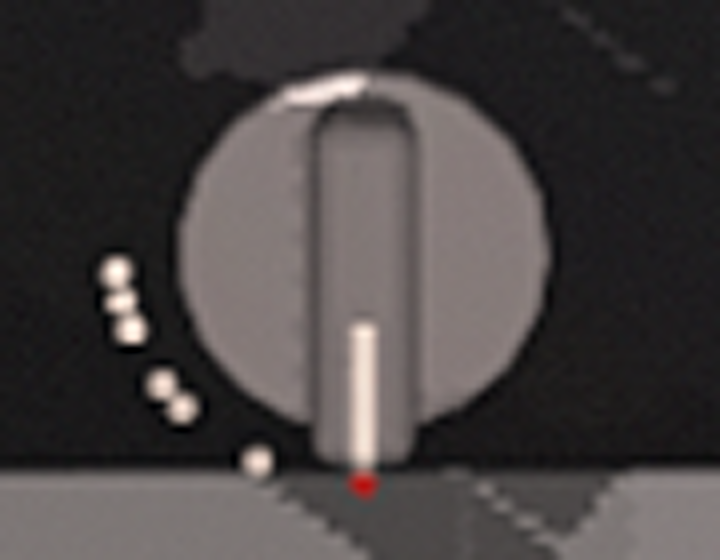

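Run:
```python
from h import *
T=np.load('w9T.npy'); g=lambda x,y:[210+(x+.5)/8-.5,135+(y+.5)/8-.5]
print(plane('wrist',[g(364,256)],88,T).round(1))
print(plane('wrist',[g(363,462),g(363,100),g(312,300),g(414,300)],116,T).round(1))
```

```text
[[ 631.9 -174.3   88. ]]
[[ 638.5 -196.8  116. ]
 [ 623.9 -147.4  116. ]
 [ 625.  -176.2  116. ]
 [ 638.6 -172.2  116. ]]
```

Emit:
servo_tool:
  rows:
    - [0,0,0,0,-0.001,0.05,0.05]
    - [0,0,0,0,-0.001,0.1,0.05]
    - [0,0,0,0,-0.001,0.14,0.05]
    - [0,0,0,0,-0.001,0.165,0.05]
    - [0,0,0,0,-0.001,0.177,0.05]
    - [0,0,0,0,-0.001,0.182,0.05]
    - [0,0,0,0,-0.001,0.182,0.05]
    - [0,0,0,0,-0.001,0.182,0.0]
    - [0,0,0,0,-0.001,0.182,0.0]
    - [0,0,0,0,-0.001,0.182,0.0]
    - [0,0,0,0,-0.001,0.182,0.0]
    - [0,0,0,0,-0.001,0.182,0.0]

```text
t: 19.55
eef_pos: [631.6, -174.9, 118.1]
tcp_rot: [-3.142, 0.001, 0.288]
ft_force: [-3.3, -1.0, 3.9]
opening: 0.154
```

Run:
```python
from h import *
s=state();print(s['ft_force'],s['moment'],s['opening']*95.1,s['joints'].round(3))
im=save('side','s10.png')
cv2.imwrite('pics/s10z.png',cv2.resize(im[120:250,200:320,::-1],None,fx=5,fy=4.5,interpolation=cv2.INTER_CUBIC))
```

```text
[-3.3253757  -1.00734463  3.92680959] [-0.17560865  0.53667113  0.04265816] 14.641408885729312 [-3.710e-01  6.560e-01  1.589e+00 -1.000e-03  8.970e-01 -6.590e-01]
```

View pics/s10z.png

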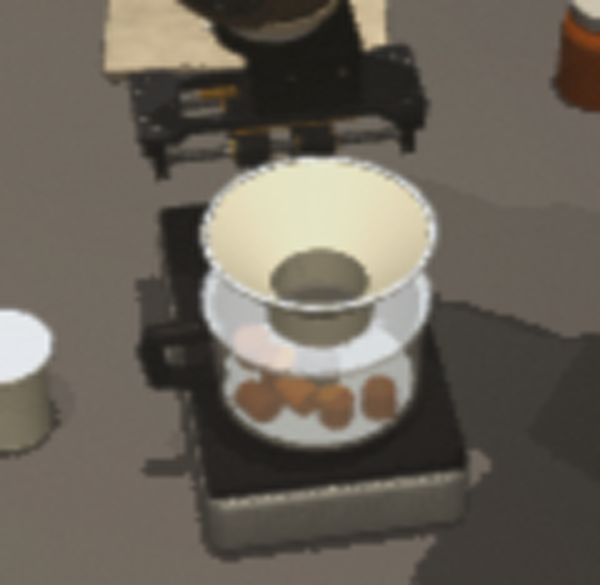

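Run:
```python
from h import *
im=save('top','t10.png')[:,:,::-1]
s=cv2.imread('pics/s10.png'); a=cv2.resize(s[190:225,235:295],None,fx=10,fy=10,interpolation=cv2.INTER_CUBIC)
cv2.imwrite('pics/a.png',a); cv2.imwrite('pics/t10z.png',cv2.resize(im[130:240,110:310],None,fx=4,fy=4))
```

```text
(no output)
```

View pics/a.png

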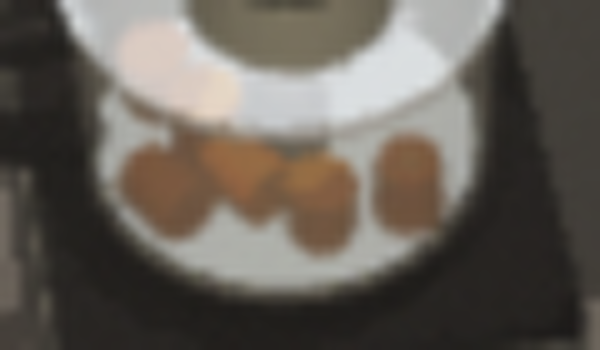

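View pics/t10z.png

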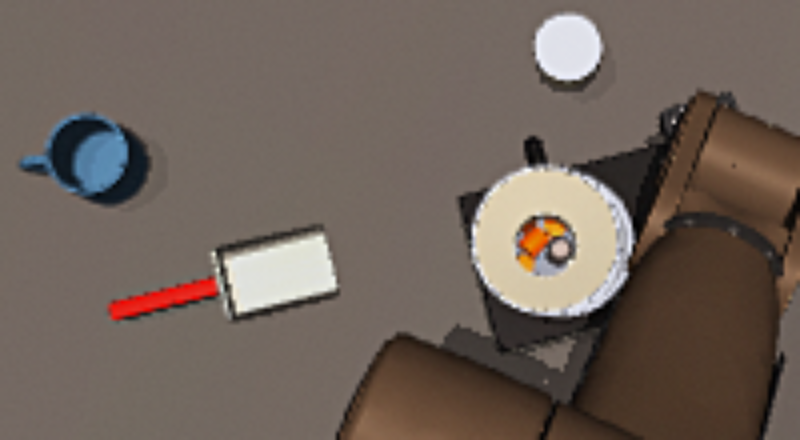

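Emit:
servo_tool:
  rows:
    - [0,0,4,0,0,0,0.0]
    - [0,0,11,0,0,0,0.0]
    - [0,0,18,0,0,0,0.0]
    - [0,0,25,0,0,0,0.0]
    - [0,0,32,0,0,0,0.0]
    - [0,0,39,0,0,0,0.0]
    - [0,0,46,0,0,0,0.0]
    - [0,0,53,0,0,0,0.0]
    - [0,0,60,0,0,0,0.0]
    - [0,0,60,0,0,0,0.0]

```text
t: 20.9
eef_pos: [631.9, -174.9, 118.2]
tcp_rot: [3.141, -0.0, -0.758]
ft_force: [-3.9, -2.1, 3.1]
opening: 0.157
```

Run:
```python
from h import *
s=state();print(s['ft_force'],s['moment'],s['opening']*95.1,s['tcp_rot'],s['joints'].round(3))
im=save('side','s11.png')
cv2.imwrite('pics/s11z.png',cv2.resize(im[120:250,200:320,::-1],None,fx=5,fy=4.5,interpolation=cv2.INTER_CUBIC))
```

```text
[-3.85324057 -2.06463482  3.06197085] [-0.42044105  0.68246817  0.20722618] 14.954681865702787 [ 3.14117847e+00 -2.48896841e-04 -7.57956507e-01] [-3.710e-01  6.570e-01  1.589e+00 -1.000e-03  8.960e-01  3.880e-01]
```

View pics/s11z.png

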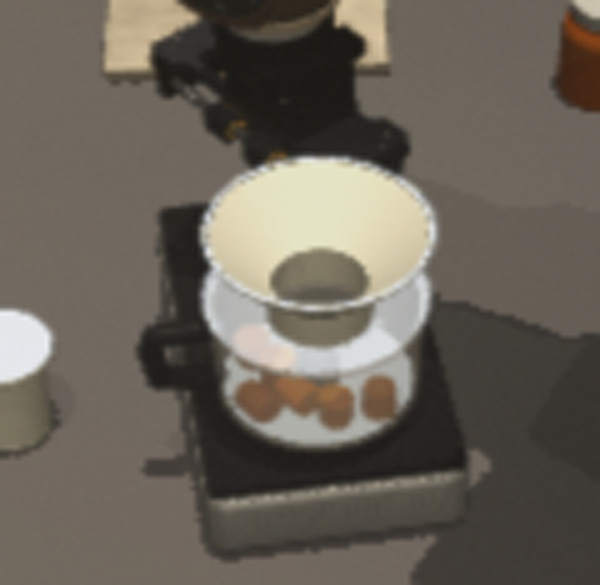

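Emit:
servo_tool:
  rows:
    - [0,0,5,0,0,0,0.0]
    - [0,0,10,0,0,0,0.0]
    - [0,0,14,0,0,0,0.0]
    - [0,0,17,0,0,0,0.0]
    - [0,0,17.5,0,0,0,0.0]
    - [0,0,17.5,0,0,0,0.0]

```text
t: 21.7
eef_pos: [631.9, -175.0, 118.1]
tcp_rot: [3.141, -0.0, -1.062]
ft_force: [-4.4, -3.1, 4.6]
opening: 0.158
```

Run:
```python
from h import *
s=state();print(s['ft_force'],s['moment'],s['opening']*95.1,s['tcp_rot'],np.degrees(.288-s['tcp_rot'][2]))
im=save('wrist','w12.png')
im=save('side','s12.png')
cv2.imwrite('pics/s12z.png',cv2.resize(im[120:250,200:320,::-1],None,fx=5,fy=4.5,interpolation=cv2.INTER_CUBIC))
```

```text
[-4.40007939 -3.12505213  4.59820259] [-0.72018439  0.76691587  0.16328773] 15.026369393672143 [ 3.14138610e+00 -3.77439000e-04 -1.06185379e+00] 77.34092516131304
```

View pics/w12.png

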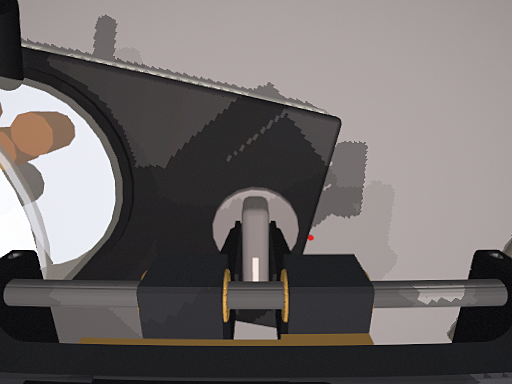

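View pics/s12z.png

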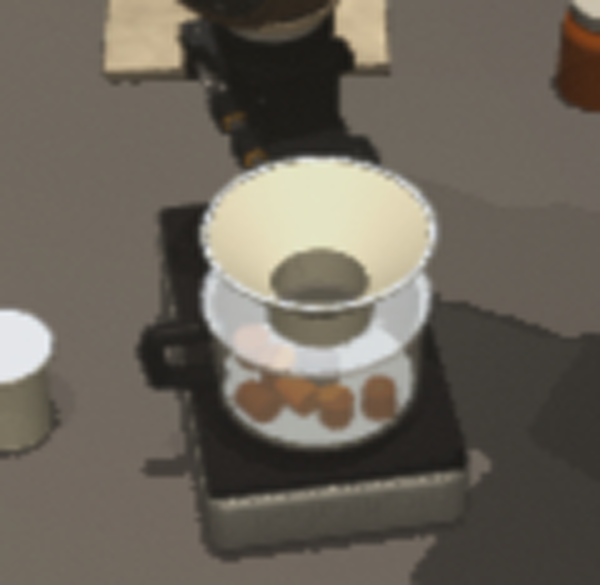

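Emit:
servo_tool:
  rows:
    - [0,0,0.5,0,0,0,0.0]
    - [0,0,0.5,0,0,0,0.0]
    - [0,0,0.5,0,0,0,0.0]
    - [0,0,0.5,0,0,0,0.0]
    - [0,0,0.5,0,0,0,0.0]
    - [0,0,0.5,0,0,0,0.0]
    - [0,0,0.5,0,0,0,0.0]
    - [0,0,0.5,0,0,0,0.0]
    - [0,0,0.5,0,0,0,0.0]
    - [0,0,0.5,0,0,0,0.0]
    - [0,0,0.5,0,0,0,0.0]
    - [0,0,0.5,0,0,0,0.0]

```text
t: 23.3
eef_pos: [631.9, -175.0, 118.1]
tcp_rot: [3.141, -0.0, -1.07]
ft_force: [-3.9, -3.7, 4.3]
opening: 0.153
```

Run:
```python
from h import *
s=state();print(s['t'],s['ft_force'],s['moment'],s['opening']*95.1,np.degrees(.288-s['tcp_rot'][2]))
im=save('wrist','w13.png'); a=cv2.imread('pics/w12.png'); print(np.abs(im[:,:,::-1].astype(int)-a).mean())
save('side','s13.png'); job_done()
```

```text
23.3 [-3.87182858 -3.65352788  4.32953737] [-0.67462205  0.73272232  0.14809733] 14.508947479464272 77.8321825376958
3.060674031575521
the job is handed in; nothing more can be done
```

View pics/s13.png

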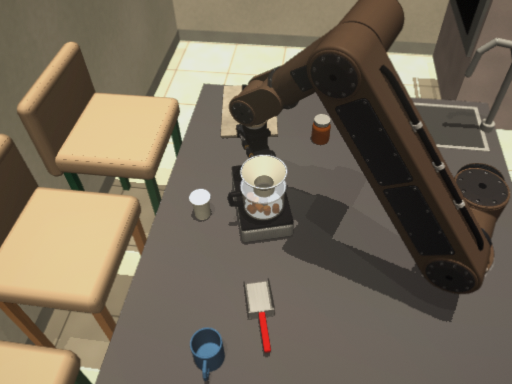

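I tipped the carrots through the hopper into the bowl and laid the empty scoop back where it was, right way up. I then turned the dial clockwise to the third click and handed the job in at about 23.4 s, still holding it.

- **Dial:** the gripper has turned about 77.8° (1.36 rad) from the dial's rest position. The jaws are closed on the bar at about 15 mm, and I held it there for over 1.5 s before handing in. The dial angle is inferred from the gripper's turn, and the wrist picture shows the bar in line with the gripper. The finger force on the dial was not measured directly.
- **Carrots:** the side view shows four chunks plainly and two more paler ones through the lid. The scoop is empty, and no chunk shows on the counter in the side and top views. Counting six therefore depends partly on those two paler shapes.
- **Scoop, pusher, jar and mug:** the last side picture shows the scoop flat and let go. By eye, the pusher, jar and mug are where they started.

None of the checks failed or disagreed.

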